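Tip the food-scrap caddy's lid shut

TASK

Shut the food-scrap caddy with the green lid: from behind, push its open lid up past upright, then let it swing shut by its own weight, without pressing it down. Leave the caddy with the blue lid open.

Things in the scene. Friction and masses are not known exactly. Their poses are not given: they have to be found in the camera images.
- green_caddy_lid (a joint): hinge angle of the green lid, rad: 0 = flat shut on the rim, 1.57 = upright, 1.95 = resting fully open against its stop, where it leans outward past upright and starts. Free hinge with slight drag (about 0.12 kg lid): it stays only within a few degrees of upright, else falls open or shut in about a second; under 1 N at its free edge moves it.
- green_caddy_hinge (a point): middle of the hinge line of the white caddy with the green lid, on its rim 100 mm above the worktop. The caddy is an open box 100 mm deep, 120 mm wide, 100 mm high, standing fixed. Axes: z up; y along the hinge line; x horizontal, out of the caddy on the hinge side, so the open lid leans towards +x and shuts towards -x (the caddy reaches from x = -100 mm to 0)
- green_caddy_edge (a point): middle of the free edge of the green lid, on its outer face (the face on top when shut). The lid is a plate 8 mm thick and 126 mm wide; this point is 108 mm from the hinge line, and a thumb tab 44 mm wide sticks out 5 mm beyond it. With the lid open this point is about 197 mm above the worktop and 47 mm out from the hinge line; as the lid comes upright the tab rises to 213 mm
- blue_caddy_lid (a joint): hinge angle of the blue lid, rad: 0 = flat shut on the rim, 1.57 = upright, 1.95 = resting fully open against its stop, where it leans outward past upright and starts. Same caddy; it holds two old batteries; it is to stay open. Wall cupboards hang behind both, underside 490 mm above the worktop, door handles from x = 0.55 m: travel low over the lids, and swing across with the arm drawn in.

How it is judged (in metres and radians):
On the way:
1. the green lid has been pushed past upright (value of joint green_caddy_lid below 1.5 rad).
At the end, for the whole second after the job is handed in: the green lid lies shut on its rim (within 0.08 rad) and the blue lid still stands open, leaning past upright (over 1.7 rad) (value of joint green_caddy_lid below 0.08 rad and value of joint blue_caddy_lid above 1.7 rad); the robot touches nothing.
It fails at once if the blue lid is pushed up to upright (value of joint blue_caddy_lid below 1.6 rad).
It fails at once if the robot presses on the green lid (over 2 N) once it is more than half-way down (below 0.7 rad) (value of joint green_caddy_lid below 0.7 rad and contact force between any of the fingers, the arm and green_caddy_lid above 2 N).
It also fails if it takes over 26 s, if anything falls off the work surface, if the arm or the gripper's body presses on something with over 40 N, if the wrist force passes 120 N, or if a joint passes its speed limit or range.

ROBOT

A 6-joint arm with a two-finger parallel gripper is mounted at the origin on a cart in front of the work surface, level with it; the furniture and walls round the work are solid. World frame = base frame: x ahead of the robot, y to its left, z up, the work surface at z = 0. Lengths are in mm, angles in rad, forces in N, time in s.
With the tool pointing down it reaches from about 425 to 950 mm from the base axis. Payload 3.5 kg.
Tool frame: the origin (TCP) lies between the finger pads; the fingertips stand 22 mm ahead of it and the grasp point (between the pads) lies 3 mm ahead of it; z points along the fingers, y is the line along which they close (so a half turn about z gives the same grasp; the last joint's range is limited). The gripper opens to 85 mm and grips with 20 to 120 N. Pads are 22 mm wide; open, the fingers measure 114 mm over their backs; the gripper's body (76 mm by 85 mm) begins 54 mm behind the grasp point. The pads swing forward as they close: fully open they stand 13 mm farther back than shut.
Start: joints at [-1.371, 0.286, 1.577, -0, 1.279, -0.15], TCP at [231.352, -634.1, 253.325] pointing down, gripper open.
Joint ranges: [-2.77, 2.77], [-0.9, 2.22], [0.21, 2.48], [-1.53, 4.67], [0.24, 2.81], [-2.84, 2.84]. Speed limits (rad/s): [2.79, 2.79, 3.14, 3.14, 3.14, 3.14].

INTERFACE

Orientations are given as a unit quaternion [w, x, y, z].
In Python, from rig import env gives the robot as it stands.
- The arm moves only by the shell command python3 -m inch 'ROWS' [FORCE]. ROWS is a JSON object of lists of equal length, an entry for each row: "xyz": the shift along the world's x, y, z in cm, a list of three; "dr": the turn, a rotation vector about the world's x, y, z in degrees, a list of three; "gripper": the gripper's target within -1 to 1 (fully open at 1, half-way at 0, shut at -1). A call has exactly 5 rows; each row shifts and turns the commanded pose from where the row before left it; what a row does not reach is not made up. A row lasts 1/12 s, in which the tool goes at most 41.7 mm and 7.16 degrees, less where a joint would pass 70% of its speed; a pose out of reach is approached as far as the arm can. A call with a gripper value outside its range is refused whole. The fingers move at their own pace and stop on an object; FORCE is the grip in N (left out, the last holds). Time passes only in rows, so rows that do not move let the fingers close, or fill a call up. It gives the time, the measured TCP pose, the force, the opening and the grip force at its end, in the units of the state.
- env.get_state(): the state, without advancing time (a new reading comes with each control period).
- env.snapshot(name): name is "scene" or "top" or "wrist"; returns (picture, depth): 420x560x3 uint8, red, green, blue; 420x560 float32, mm along the optical axis (not along the pixel's ray), 0 where there is no reading.
- env.camera_info(name): a dict with "fx", "fy", "cx", "cy" (pixels), "rvec" (rotation vector, rad) and "tvec" (3), from world to camera coordinates, as OpenCV has them. Camera axes: x right, y down, z forward; pixel columns grow to the right and rows downward; lengths in mm; the calibration is good to about 2 mm. A picture is of the moment at which its call begins: read the wrist's pose just before it. camera_info takes no time and is no camera call; for the wrist camera it gives the pose at the moment of the call.
- env.finish_job(): hands the job in; it is judged then, once.
The state is a dict: "time": time; "q": joint angles; "qvel": joint speeds; "joint_torque": joint torques, N m; "tool_pos": TCP position; "tcp_rot": TCP orientation; "force": force on the tool from outside, world axes, zero at the start; "wrist_torque": the same for the moment, N m; "grip_width": opening from 0.0 (shut) to 1.0 (fully open); "grip_force": force on a finger pad.
Only numpy, scipy, OpenCV 4.12 (cv2) and the standard library are available. Lean on these libraries where they do the work, as an engineer would, in place of code of your own. Each camera call takes 0.05 s, during which the arm holds its last target. There are 200 camera calls.

## Working session

There is one attempt and no reset: what is moved stays moved. The work goes in short steps, Python scripts to look and compute and a shell command to move; the robot and the scene stay as the last step left them, time stands still between calls to the robot, and variables do not carry over. Pictures are saved under pics/ and viewed, at most 10 in all, crops included, and the job is handed in when it is done.

```bash
mkdir -p pics; ls; python3 - <<'E'
from rig import env
import cv2,numpy as np
for n in ("scene","top"):
    p,d=env.snapshot(n); cv2.imwrite(f"pics/{n}0.png",p[:,:,::-1]); np.save(f"pics/{n}0.npy",d)
    i=env.camera_info(n);print(n,i)
    np.savez(f"pics/{n}0.npz",p=p,d=d,**i)
s=env.get_state();print(s)
E
```

```text
pics
scene {'fx': 484.3660131508472, 'fy': 484.3660131508472, 'cx': 285.18483734692575, 'cy': 221.06047862499923, 'rvec': array([ 0.98777496, -2.41169192,  1.10506404]), 'tvec': array([339.18048206, 335.41962539, 954.03744303])}
top {'fx': 418.5379966488815, 'fy': 418.5379966488815, 'cx': 283.1675625203979, 'cy': 208.42845085467786, 'rvec': array([ 2.1813058 , -2.1661242 ,  0.09055851]), 'tvec': array([  -4.06283139,  519.54606236, 1045.4767828 ])}
{'time': 0.1, 'q': array([-1.37102086e+00,  2.87146341e-01,  1.57802119e+00,  2.37847940e-05,
        1.27859228e+00, -1.49982358e-01]), 'qvel': array([-8.95022152e-05, -1.98901805e-03, -2.31201670e-03,  9.66361630e-04,
        1.80825441e-03,  2.92474093e-04]), 'joint_torque': array([ 9.30795832e-04, -4.07298160e+01, -2.93698454e+01, -1.28195820e-04,
        3.41523373e-03,  9.05354426e-06]), 'tool_pos': array([ 231.23801089, -633.58146241,  252.04435055]), 'tcp_rot': array([-1.08352667e-03,  9.84747634e-01,  1.73985411e-01, -1.55935520e-05]), 'force': array([-0.1808858 ,  0.92520429,  0.76800306]), 'wrist_torque': array([0.02175566, 0.06074947, 0.01371059]), 'grip_force': 0.0, 'grip_width': 1.0000279313613516}
```

View pics/scene0.png

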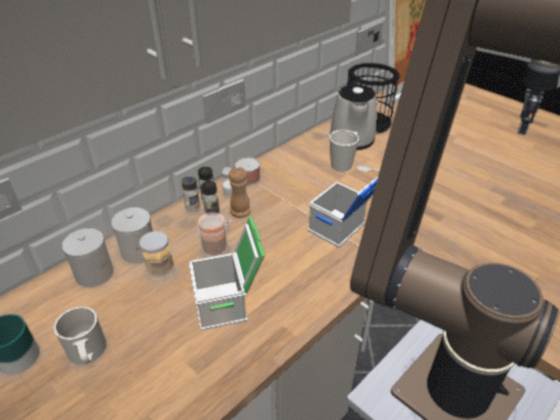

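View pics/top0.png

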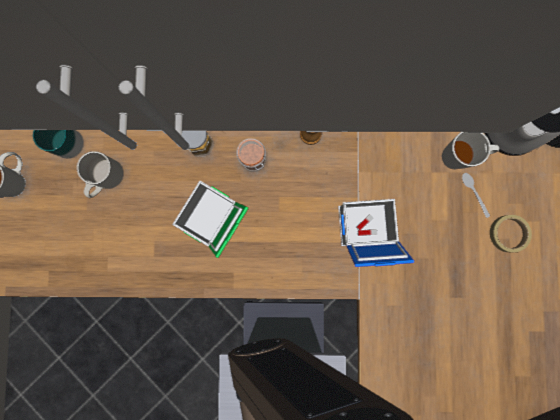

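```bash
cat > h.py <<'E'
import numpy as np,cv2
def cloud(f):
    z=np.load(f);d=z['d'];R=cv2.Rodrigues(z['rvec'])[0]
    v,u=np.mgrid[:420,:560];c=np.stack([(u-z['cx'])/z['fx']*d,(v-z['cy'])/z['fy']*d,d],-1)
    w=(c-z['tvec'])@R; w[d==0]=np.nan
    return z['p'],w
E
python3 - <<'E'
from h import *
for n in ("scene","top"):
    p,w=cloud(f"pics/{n}0.npz");hsv=cv2.cvtColor(p,cv2.COLOR_RGB2HSV)
    for nm,lo,hi in (("green",40,85),("blue",95,130)):
        m=((hsv[...,0]>=lo)&(hsv[...,0]<=hi)&(hsv[...,1]>90)).astype(np.uint8)
        k,l,st,ce=cv2.connectedComponentsWithStats(m)
        for i in range(1,k):
            if st[i,4]>150:
                q=w[l==i];q=q[np.isfinite(q[:,0])]
                print(n,nm,st[i],np.percentile(q,[2,50,98],axis=0).round(0).tolist())
E
```

```text
scene green [244 217  20  75 324] [[402.0, 83.0, 105.0], [423.0, 132.0, 193.0], [500.0, 173.0, 202.0]]
scene green [238 233  16  44 381] [[437.0, 104.0, 114.0], [470.0, 129.0, 141.0], [506.0, 152.0, 168.0]]
scene blue [343 180  35  41 321] [[383.0, -225.0, 110.0], [394.0, -171.0, 168.0], [418.0, -147.0, 202.0]]
top green [209 202  39  56 316] [[403.0, 78.0, 111.0], [455.0, 108.0, 198.0], [521.0, 165.0, 205.0]]
top green [212 207  26  40 201] [[427.0, 105.0, 115.0], [467.0, 132.0, 135.0], [509.0, 159.0, 155.0]]
top blue [347 242  67  25 458] [[386.0, -273.0, 112.0], [394.0, -206.0, 196.0], [428.0, -152.0, 205.0]]
top blue [354 244  50  14 501] [[404.0, -261.0, 112.0], [416.0, -214.0, 143.0], [430.0, -168.0, 170.0]]
```

The scene picture shows the green-lid caddy at about (220,290), with its lid leaning to the right at (250,255), and the blue one at (340,210). In the top view the green lid's edge runs from about (247,205) to (213,255). The blue lid lies near (380,255), far off to the right.

```bash
python3 - <<'E'
from h import *
p,w=cloud("pics/top0.npz");p2,w2=cloud("pics/scene0.npz")
def fit(lo,hi,c0,nm):
    for n,(P,W) in {"top":(p,w),"scene":(p2,w2)}.items():
        hsv=cv2.cvtColor(P,cv2.COLOR_RGB2HSV)
        m=(hsv[...,0]>=lo)&(hsv[...,0]<=hi)&(hsv[...,1]>90)&(np.linalg.norm(W[...,:2]-c0,axis=-1)<110)
        q=W[m]; e=q[(q[:,2]>192)]
        r=cv2.minAreaRect(e[:,:2].astype(np.float32)); print(nm,n,"edge rect",r,len(e),"zmax",np.percentile(q[:,2],99))
        # caddy rim: light, z 92..108
        k=(abs(W[...,2]-100)<6)&(np.linalg.norm(W[...,:2]-c0,axis=-1)<190)&~m
        r=cv2.minAreaRect(W[k][:,:2].astype(np.float32)); print("  rim",r,k.sum()); print("  ",cv2.boxPoints(r).round().tolist())
fit(40,85,[455,110],"green");fit(95,130,[400,-210],"blue")
E
```

```text
green top edge rect ((453.43658447265625, 108.23677825927734), (10.859625816345215, 124.54606628417969), 59.677677154541016) 241 zmax 205.63361970340733
  rim ((552.9659423828125, 153.7351531982422), (104.31987762451172, 247.94374084472656), 57.54341506958008) 477
   [[420.0, 176.0], [630.0, 43.0], [686.0, 131.0], [476.0, 264.0]]
green scene edge rect ((451.2342834472656, 111.73600769042969), (9.788658142089844, 122.78457641601562), 58.19491958618164) 182 zmax 202.26636894665248
  rim ((550.0211181640625, 153.34288024902344), (110.49009704589844, 250.12132263183594), 58.06690979003906) 558
   [[415.0, 173.0], [627.0, 40.0], [685.0, 134.0], [473.0, 266.0]]
blue top edge rect ((391.43658447265625, -214.27639770507812), (11.043798446655273, 122.4716567993164), 3.8731629848480225) 277 zmax 205.0974396132427
  rim ((483.0899353027344, -208.15280151367188), (102.8413314819336, 123.90172576904297), 4.682718753814697) 349
   [[427.0, -151.0], [437.0, -274.0], [539.0, -266.0], [529.0, -142.0]]
blue scene edge rect ((386.8551940917969, -183.73411560058594), (9.848251342773438, 65.66891479492188), 0.6717896461486816) 75 zmax 202.08874933730092
  rim ((476.6116943359375, -203.560546875), (110.95167541503906, 125.96442413330078), 4.255948066711426) 197
   [[417.0, -145.0], [426.0, -270.0], [537.0, -262.0], [527.0, -137.0]]
```

Green hinge is near (473,144,100), with the outward axis about (-0.525,-0.851). Both views agree with the sizes given. The blue hinge is near (432,-212), far from the push line. I'll close the gripper and swing across low, with the arm drawn in.

```bash
Z='[0,0,0]'
python3 -m inch '{"xyz":[[0.8,3.2,0.8],[0.8,3.2,0.8],[0.8,3.2,0.8],[0.8,3.2,0.8],[0.8,3.2,0.8]],"dr":[[0,0,0],[0,0,0],[0,0,0],[0,0,0],[0,0,0]],"gripper":[-1,-1,-1,-1,-1]}' 20
python3 -m inch '{"xyz":[[1.6,3.2,0],[1.6,3.2,0],[1.6,3.2,0],[1.6,3.2,0],[1.6,3.2,0]],"dr":[[0,0,0],[0,0,0],[0,0,0],[0,0,0],[0,0,0]],"gripper":[-1,-1,-1,-1,-1]}'
```

```text
time: 0.52
tool_pos: [271.4, -472.3, 292.8]
tcp_rot: [-0.001, 0.985, 0.174, -0.0]
force: [0.9, -0.0, -0.5]
grip_width: 0.297
grip_force: 0.0
time: 0.93
tool_pos: [351.5, -312.3, 292.9]
tcp_rot: [-0.0, 0.985, 0.174, -0.0]
force: [-0.1, -1.0, 0.5]
grip_width: 0.0
grip_force: 0.0
```

```bash
python3 -m inch '{"xyz":[[1.6,3.2,0],[1.6,3.2,0],[1.6,3.2,0],[1.6,3.2,0],[1.6,3.2,0]],"dr":[[0,0,0],[0,0,0],[0,0,0],[0,0,0],[0,0,0]],"gripper":[-1,-1,-1,-1,-1]}'
python3 -m inch '{"xyz":[[0.4,3.2,0],[0.4,3.2,0],[0.4,3.2,0],[0.2,3.0,0],[0,2.4,0]],"dr":[[0,0,0],[0,0,0],[0,0,0],[0,0,0],[0,0,0]],"gripper":[-1,-1,-1,-1,-1]}'
```

```text
time: 1.35
tool_pos: [431.5, -152.2, 293.0]
tcp_rot: [-0.0, 0.985, 0.174, -0.0]
force: [-0.0, -0.3, 0.4]
grip_width: 0.002
grip_force: 0.0
time: 1.77
tool_pos: [445.0, -1.9, 292.9]
tcp_rot: [-0.0, 0.985, 0.175, -0.0]
force: [0.7, -0.9, -0.1]
grip_width: -0.001
grip_force: 0.0
```

```bash
python3 -m inch '{"xyz":[[0,0.8,-2.2],[0,1.2,-2.2],[-0.3,1.4,-2.2],[-0.5,1.4,-1.8],[-0.5,1.4,-1.4]],"dr":[[0,0,0],[0,0,0],[0,0,0],[0,0,0],[0,0,0]],"gripper":[-1,-1,-1,-1,-1]}'
python3 - <<'E'
from rig import env
import cv2,numpy as np
for n in ("scene","top"):
    p,d=env.snapshot(n);i=env.camera_info(n);np.savez(f"pics/{n}1.npz",p=p,d=d,**i)
    c=p[150:350,130:330] if n=="scene" else p[150:350,130:330]
    cv2.imwrite(f"pics/{n}1c.png",cv2.resize(c,(600,600))[:,:,::-1])
print(env.get_state()["tool_pos"],env.get_state()["force"])
E
```

```text
time: 2.18
tool_pos: [431.0, 58.7, 193.0]
tcp_rot: [-0.0, 0.985, 0.174, -0.001]
force: [-0.0, 0.3, -0.4]
grip_width: -0.001
grip_force: 0.0
[429.43790528  59.36256126 191.82280595] [ 0.26363191 -0.00741106  1.15211759]
```

View pics/scene1c.png

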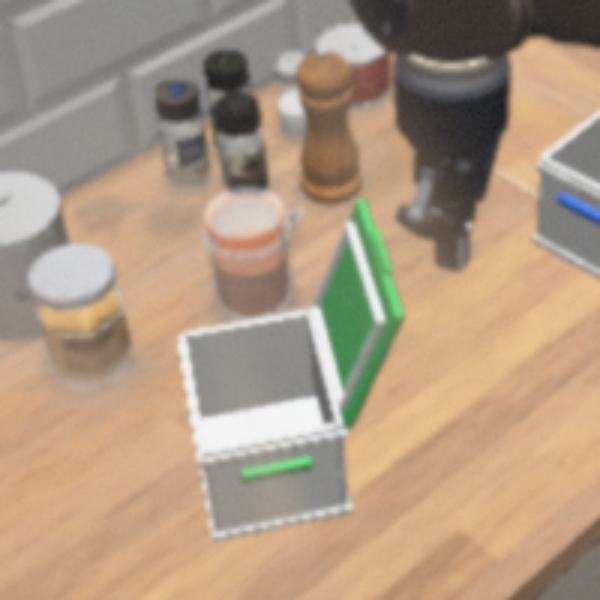

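The crop shows the shut fingers at about (455,240), behind the open green lid with a clear gap. Now the push along (0.525,0.851).

```bash
python3 -m inch '{"xyz":[[0.5,0.85,0],[0.5,0.85,0],[0.5,0.85,0],[0.55,0.85,0],[0.55,0.85,0]],"dr":[[0,0,0],[0,0,0],[0,0,0],[0,0,0],[0,0,0]],"gripper":[-1,-1,-1,-1,-1]}'
python3 -m inch '{"xyz":[[0.3,0.5,0],[0.3,0.5,0],[0.3,0.5,0],[0.3,0.5,0],[0.3,0.5,0]],"dr":[[0,0,0],[0,0,0],[0,0,0],[0,0,0],[0,0,0]],"gripper":[-1,-1,-1,-1,-1]}'
python3 - <<'E'
from rig import env
import cv2,numpy as np
p,d=env.snapshot("scene");cv2.imwrite("pics/scene2c.png",cv2.resize(p[150:350,130:330],(600,600))[:,:,::-1])
E
```

```text
time: 2.7
tool_pos: [459.7, 101.0, 196.3]
tcp_rot: [0.0, 0.985, 0.174, 0.001]
force: [0.7, -0.5, -0.3]
grip_width: 0.003
grip_force: 0.2
time: 3.12
tool_pos: [473.9, 125.9, 195.8]
tcp_rot: [0.0, 0.985, 0.174, 0.0]
force: [-0.4, 0.2, 0.6]
grip_width: 0.001
grip_force: 0.1
```

View pics/scene2c.png

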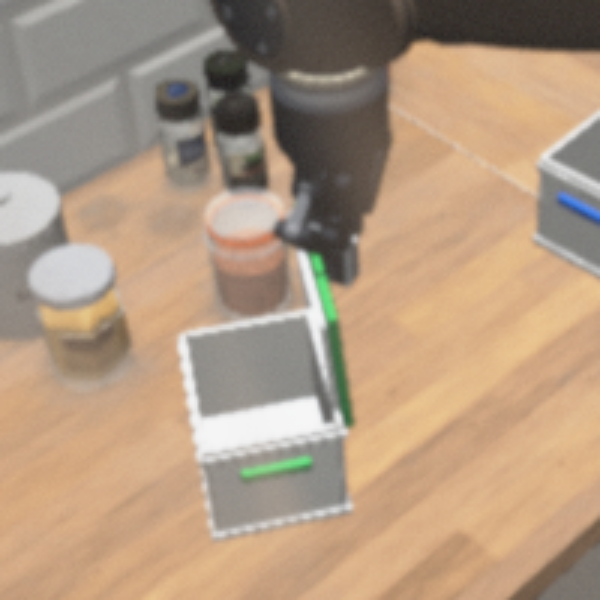

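The lid's edge at about (330,290) is near upright, against the fingers. I'll push a little further and then stop.

```bash
python3 -m inch '{"xyz":[[0.3,0.5,0],[0.3,0.5,0],[0.3,0.5,0],[0.2,0.3,0],[0,0,0]],"dr":[[0,0,0],[0,0,0],[0,0,0],[0,0,0],[0,0,0]],"gripper":[-1,-1,-1,-1,-1]}'
python3 - <<'E'
from rig import env
import cv2,numpy as np
p,d=env.snapshot("scene");cv2.imwrite("pics/scene3c.png",cv2.resize(p[150:350,130:330],(600,600))[:,:,::-1])
E
```

```text
time: 3.58
tool_pos: [484.7, 143.9, 195.2]
tcp_rot: [-0.0, 0.985, 0.174, -0.0]
force: [-0.2, -0.2, -0.2]
grip_width: 0.005
grip_force: 0.0
```

View pics/scene3c.png

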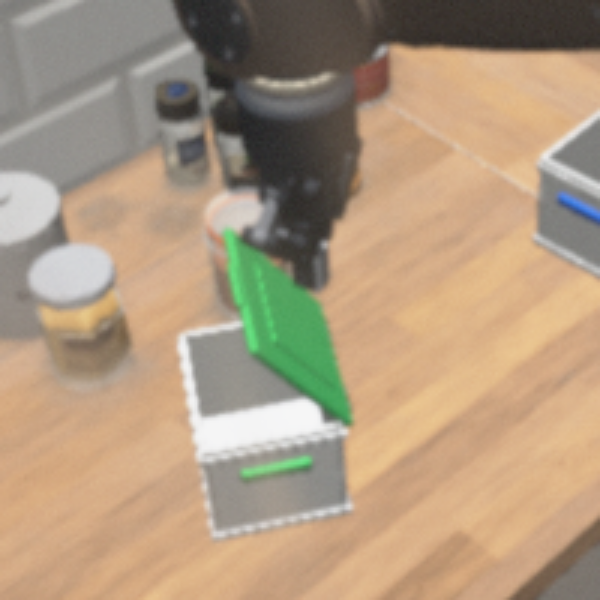

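The lid, with its edge at (240,300), is falling shut on its own. I'll back the tool off a little along the outward axis and let the lid settle.

```bash
python3 -m inch '{"xyz":[[-0.5,-0.8,0],[-1,-1.6,0],[-1,-1.6,0],[-1,-1.6,0],[-0.5,-0.8,0]],"dr":[[0,0,0],[0,0,0],[0,0,0],[0,0,0],[0,0,0]],"gripper":[-1,-1,-1,-1,-1]}'
for i in 1 2 3; do python3 -m inch '{"xyz":[[0,0,0],[0,0,0],[0,0,0],[0,0,0],[0,0,0]],"dr":[[0,0,0],[0,0,0],[0,0,0],[0,0,0],[0,0,0]],"gripper":[-1,-1,-1,-1,-1]}'|head -2; done
python3 - <<'E'
from rig import env
import cv2,numpy as np
from h import *
p,d=env.snapshot("scene");cv2.imwrite("pics/scene4.png",p[:,:,::-1]);i=env.camera_info("scene")
np.savez("pics/scene4.npz",p=p,d=d,**i)
p,w=cloud("pics/scene4.npz");hsv=cv2.cvtColor(p,cv2.COLOR_RGB2HSV)
for lo,hi,c in ((40,85,(500,190)),(95,130,(400,-210))):
    m=(hsv[...,0]>=lo)&(hsv[...,0]<=hi)&(hsv[...,1]>90)&(np.linalg.norm(w[...,:2]-c,axis=-1)<130)
    print(m.sum(),np.percentile(w[m],[2,50,98],axis=0).round().tolist())
E
```

```text
time: 4.05
tool_pos: [442.9, 77.9, 195.0]
tcp_rot: [0.0, 0.985, 0.173, -0.001]
force: [-0.1, -0.8, 0.4]
grip_width: 0.002
grip_force: 0.0
time: 4.47
tool_pos: [444.7, 79.8, 195.4]
time: 4.88
tool_pos: [444.4, 79.5, 195.3]
time: 5.3
tool_pos: [444.4, 79.4, 195.3]
2326 [[432.0, 130.0, 73.0], [495.0, 197.0, 107.0], [566.0, 256.0, 111.0]]
447 [[383.0, -260.0, 68.0], [395.0, -170.0, 166.0], [497.0, -139.0, 202.0]]
```

View pics/scene4.png

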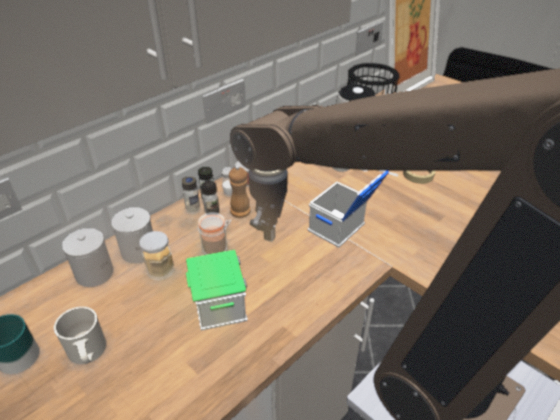

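The green lid lies flat shut at (215,275), with its top at about 107 mm. The blue lid still stands open at (372,193), and the fingers at (268,235) touch nothing.

```bash
python3 -c "
from rig import env
print(env.finish_job())"
```

```text
the job is handed in; nothing more can be done
None
```

The green lid was pushed past upright and fell shut by its own weight, the blue lid is still open, the arm is clear of both, and the job was handed in at about 5.4 s; no verdict was returned.

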